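# Set a rod between centres and hold up the inspection mirror

## Task

Set the test rod (the thinner, longer of the two bars in the wooden rest) in the checker between its two points: lay it in the V rests, let go, and slide the tailstock fully home so that both points are in the rod's ends. Then swing the mirror behind it up by its handle bar until it lines up with the pointer, and finish while holding it still there, because it drops if let go. Leave the pointer, the thick bar and the other things on the bench as they are.

Things in the scene. Friction and masses are not known exactly. Their poses are not given: they have to be found in the camera images.
- rod_centre (a point): centre of the test rod: straight steel rod 16 mm diameter, 160 mm long, 0.2 to 0.3 kg, with a 10 mm wide, 10 mm deep centre hole in each end (both ends alike); y runs along the rod. At the start it lies in one of the two V slots of the wooden rest, its axis 55 mm above the bench, with free room under its middle (V notches 42 mm either side of the middle, the rest's board 43 mm under the axis). The slots are parallel, 90 mm apart; the other holds the thick bar
- checker: the concentricity checker, a grey fixed instrument, bed 100 x 365 mm, 20 mm high; origin on the bench under the middle of its two V rests, y along the rod axis towards the fixed headstock, x towards the mirror, z up. The headstock (block 95 mm high) has a shoulder 80 mm from the origin (y = +80 mm) from which an 8 mm long, 7 mm thick point sticks out towards the tailstock. The tailstock stands at the -y end
- cradle (a point): on the checker's axis, 75 mm above its origin: where the rod's centre is when the rod is home. The two V rests, 10 mm thick, stand at y = +40 and -40 mm and carry the rod exactly on this axis (75 mm above the bench); free room between them. A rod must be laid into the Vs some 10 to 25 mm towards the tailstock (-y) from here (17 mm is best) to clear the headstock's point; the tailstock then pushes it along the Vs, over the point, up to the headstock's shoulder
- tailstock (a joint): slide of the tailstock in m along the checker's +y: 0 drawn back, 0.05 at its stop (fully home), where the test rod is caught on both points with 1.5 mm end play. Starts at 0 to 0.012; slides against about 2.5 N of friction and stays where it is left. At 0 its shoulder is at y = -131.5 mm, and its point sticks out 8 mm further towards the headstock
- tail_grip (a point): middle of the upright steel thumb grip on top of the tailstock: 12 mm thick (checker x), 30 mm long (y), 24 mm free height above the tailstock's block (92 to 124 mm above the bench), this point 112 mm above the bench; moves with the tailstock
- mirror (a joint): hinge angle in rad of the inspection mirror, a black-framed plate 78 x 150 x 7 mm (about 0.35 kg) behind the rod: 0 lying flat, pointing away along the checker's +x; grows as its free edge swings up; limit 1.45. No friction or stay: let go, it drops back to 0
- mirror_hinge (a point): point on the mirror's hinge axis, which runs along the checker's y; 50 mm along x from the checker's origin and 40 mm above the bench
- mirror_bar (a point): middle of the round steel handle bar (10 mm diameter, 100 mm clear length, along the checker's y) at the mirror's free edge. With the mirror flat it is 130 mm from the hinge along x and 30 mm above it (70 mm above the bench), and swings with the mirror; it may turn between the fingers. The mirror plate's edge is 44 mm short of it. This point's axes turn with the mirror: x lies in the mirror's plane, away from the hinge
- pointer (a joint): angle in rad of the steel pointer that marks the wanted mirror angle; same zero and sense as the mirror, preset at 0.65 to 1.05; stiff, to be left as it is
- pointer_tip (a point): tip of the pointer, a 6 mm thick, 110 mm long steel bar standing up at a slant beside the mirror at its headstock end (112 mm from the checker's middle), pivoted on the mirror's hinge axis, in front of the dark graduated quadrant; 108 mm from the hinge axis; x points from pivot to tip
- thick_bar: the second bar in the wooden rest, not needed: plain steel, thicker and shorter than the test rod, 24 mm diameter x 130 mm, no holes in its ends; origin at its centre, y along it
- solder_block: grey-white soldering block 100 x 65 x 25 mm, loose bystander; origin under its centre
- jar: small amber jar, 52 mm diameter x 65 mm, loose bystander; origin under its centre
- hammer: hammer 240 mm long lying on the bench, loose bystander
- screwdriver: screwdriver 170 mm long, loose bystander
- bowl: small brass bowl 72 mm across, loose bystander
- bangle: brass bangle 66 mm across, 12 mm high, loose bystander
- wrench: wrench 150 mm long, loose bystander
Things that resemble listed ones, but are neither listed nor needed, are in the scene too. What is shaped like the part that bears rod_centre but turquoise is not meant.

How it is judged:
By the outcome, as a careful person would: the job done as asked, in the order asked, and still so for the second after the job is handed in, while the arm keeps its last pose, push and grip.
It also fails if it takes over 61 s, if anything falls off the work surface, if the arm or the gripper's body presses on something with over 40 N, if the wrist force passes 120 N, or if a joint passes its speed limit or range.

## Robot

A 6-joint arm with a two-finger parallel gripper is mounted at the origin on the work surface. World frame = base frame: x ahead of the robot, y to its left, z up, the work surface at z = 0. Lengths are in mm, angles in degrees, forces in N, time in s.
With the tool pointing down it reaches from about 300 to 850 mm from the base axis. Payload 4.2 kg.
Tool frame: the origin (TCP) lies at the very end of the fingers, on their centre line; the grasp point (between the pads) lies 19 mm behind it; z points along the fingers, y is the line along which they close (so a half turn about z gives the same grasp; the last joint's range is limited). The gripper opens to 91 mm and grips with 3 to 60 N. Pads are 32 mm wide; open, the fingers measure 118 mm over their backs; the gripper's body (76 mm by 178 mm) begins 60 mm behind the grasp point.
Start: joints at [63.083, 18.312, 89.639, -0, 72.044, -1.146], TCP at [250.007, 517.824, 191.576] pointing down, gripper open.
Joint ranges: [-177.97, 177.97], [-48.28, 115.42], [12.27, 149.76], [-77.06, 257.06], [2.81, 150.46], [-146.56, 146.56]. Speed limits (degrees/s): [147.25, 147.25, 180, 180, 180, 180].

## Interface

Orientations are given as [roll, pitch, yaw] about the fixed x, y, z axes, in that order (R = Rz(yaw) Ry(pitch) Rx(roll)).
In Python, from workcell import * gives the robot as it stands.
- The arm moves only by the tool move_arm, never from a script. Its argument "motion" is a list of rows, each a list of 3 entries, a list of its own where there are three numbers: the finger opening in mm, from 0 to 91.2, then the shift along the world's x, y, z in units of 25 mm (1.0 is 25 mm), then the turn, a rotation vector about the world's x, y, z in units of 4 degrees (1.0 is 4 degrees). In form: [[grip, [x, y, z], [ax, ay, az]], ...]. A call has 1 to 20 rows; each row shifts and turns the commanded pose from where the row before left it; what a row does not reach is not made up. A row lasts 1/12 s, in which the tool goes at most 41.7 mm and 7.16 degrees, less where a joint would pass 70% of its speed; a pose out of reach is approached as far as the arm can. A call with a number of a shift or a turn outside -1 to 1 is refused whole. A call with a gripper value outside its range is refused whole. The fingers move at their own pace and stop on an object; "grip_force" is the grip in N (left out, the last holds). Time passes only in rows, so rows that do not move let the fingers close. It gives the time, the measured TCP pose, the force, the opening and the grip force at its end, in the units of the state.
- state(): the state, without advancing time (a new reading comes with each control period).
- grab_frame(name): name is "scene" or "top"; returns the picture (400x640x3 uint8, blue, green, red); there is no depth.
- camera_info(name): a dict with "fx", "fy", "cx", "cy" (pixels), "rvec" (rotation vector, rad) and "tvec" (3), from world to camera coordinates, as OpenCV has them. Camera axes: x right, y down, z forward; pixel columns grow to the right and rows downward; lengths in mm; the calibration is good to about 2 mm. A picture is of the moment at which its call begins. camera_info takes no time and is no camera call.
- job_done(): hands the job in; it is judged then, once.
The state is a dict: "time_s": time; "qpos": joint angles; "qvel": joint speeds; "effort": joint torques, N m; "ee_pos": TCP position; "ee_rot": TCP orientation; "force": force on the tool from outside, world axes, zero at the start; "torque": the same for the moment, N m; "gripper_width": finger opening in mm; "gripper_force": force on a finger pad.
Only numpy, scipy, OpenCV 4.12 (cv2) and the standard library are available. Lean on these libraries where they do the work, as an engineer would, in place of code of your own. Each camera call takes 0.05 s, during which the arm holds its last target. There are 200 camera calls.

## Working session

There is one attempt and no reset: what is moved stays moved. The work goes in short steps, Python scripts to look and compute and a tool call to move; the robot and the scene stay as the last step left them, time stands still between calls to the robot, and variables do not carry over. Pictures are saved under pics/ and viewed, at most 10 in all, crops included, and the job is handed in when it is done.

Besides the shell and the picture viewer there is one more tool, called after ">>>" as a command line: name --argument value ..., lists and objects as JSON in quotes. move_arm: Moves the arm, as the interface text tells. Shifts and turns lie within -1 to 1; 1 stands for 25 mm of shift or 4 degrees of turn. Its arguments: {"type":"object","properties":{"motion":{"type":"array","items":{"type":"array"}},"grip_force":{"type":"number"}},"required":["motion"]}

```bash
mkdir -p pics
cat > h.py <<'E'
from workcell import *
import numpy as np, cv2
def cam(n):
    c=camera_info(n); K=np.array([[c['fx'],0,c['cx']],[0,c['fy'],c['cy']],[0,0,1.]])
    return K,np.array(c['rvec'],float).reshape(3,1),np.array(c['tvec'],float).reshape(3,1)
def ray(n,u,v,z):
    K,r,t=cam(n);R=cv2.Rodrigues(r)[0];C=(-R.T@t).ravel();d=R.T@np.linalg.inv(K)@np.array([u,v,1.])
    return C+d*(z-C[2])/d[2]
def proj(n,P):
    K,r,t=cam(n);return cv2.projectPoints(np.array(P,float).reshape(-1,1,3),r,t,K,None)[0].reshape(-1,2)
E
python3 - <<'E'
from h import *
for n in("scene","top"):
    f=grab_frame(n);cv2.imwrite(f'pics/{n}0.png',f)
    K,r,t=cam(n);R=cv2.Rodrigues(r)[0];print(n,K[0,0],(-R.T@t).ravel().round(),R.round(2).tolist())
print(state())
E
```

```text
scene 391.0340013648811 [1088.  776.  696.] [[-0.82, 0.58, 0.01], [0.3, 0.45, -0.84], [-0.49, -0.68, -0.54]]
top 494.1909020419618 [ 365.   34. 1691.] [[-0.03, -1.0, 0.01], [-0.99, 0.02, -0.1], [0.1, -0.02, -0.99]]
{'time_s': 0.1, 'qpos': array([ 6.30830017e+01,  1.83473944e+01,  8.96993724e+01,  1.53220411e-03,
        7.20438087e+01, -1.14643547e+00]), 'qvel': array([-0.10073607, -0.03701952, -0.2566359 ,  0.06297398,  0.11485544,
        0.0439089 ]), 'effort': array([ 7.91638777e-04, -4.13333631e+01, -2.32511115e+01,  7.30170845e-02,
        4.22592403e-02, -4.90895525e-05]), 'ee_pos': array([249.76724436, 517.37964659, 190.81052908]), 'ee_rot': array([-1.79909472e+02, -3.26874567e-03,  1.54228961e+02]), 'force': array([-0.5655298 ,  0.39616929,  0.56657588]), 'torque': array([ 0.00681643,  0.00559179, -0.00852312]), 'gripper_force': 0.0, 'gripper_width': 91.40732784367333}
```

View pics/scene0.png

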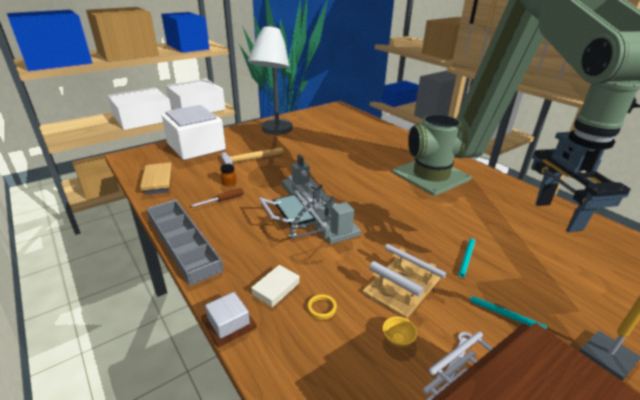

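View pics/top0.png

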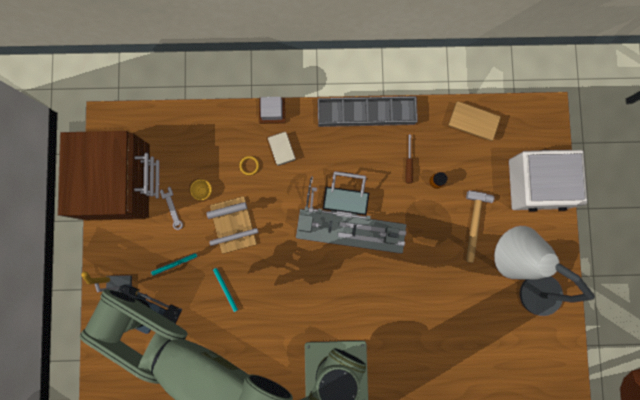

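The top picture shows the wooden rest with two bars, at (227,209) and (234,238), and the checker at about (352,230), headstock left and mirror above it. There are turquoise decoys at (175,263) and (225,290). I take the lower bar (234,238) as the rod because it looks thinner and longer, and will confirm that in a crop.

Run:
```python
from h import *
f=cv2.imread('pics/top0.png');g=cv2.imread('pics/scene0.png')
a=cv2.resize(f[165:265,195:415],(792,360),interpolation=cv2.INTER_CUBIC) #3.6
b=cv2.resize(g[145:313,250:450],None,fx=3.57,fy=3.57,interpolation=cv2.INTER_CUBIC)
cv2.imwrite('pics/a.png',a);cv2.imwrite('pics/b.png',b[:,:800])
```

```text
(no output)
```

View pics/a.png

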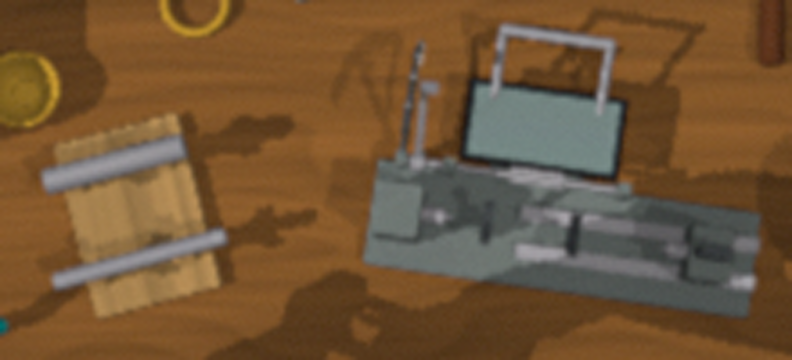

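View pics/b.png

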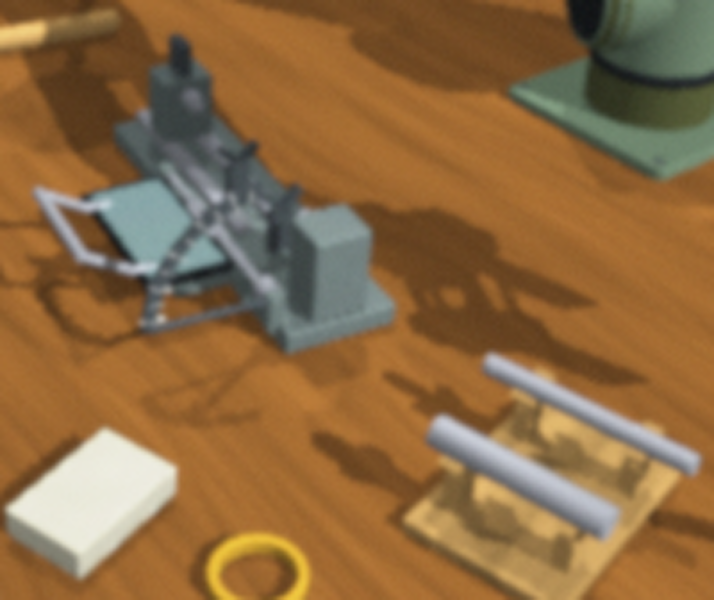

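Crop a confirms it. The rod is the thinner, longer bar from (57,281) to (224,237), and the thick bar is at (43,180) to (185,150). The V rests are at (487,222) and (572,234), the headstock top spans (371–424, 180–240), the tail grip is at (713,248), and the handle bar runs (503,30) to (612,43). The pointer is either (418,45) or the light bar at (430,88).

Run:
```python
from h import *
T=lambda x,y,z:ray('top',195+x/3.6,165+y/3.6,z).round(1)
S=lambda x,y,z:ray('scene',250+x/3.57,145+y/3.57,z).round(1)
def seg(n,a,b):print(n,a,b,'mid',(a+b)/2,'len',np.linalg.norm(a-b).round(1),'yaw',np.degrees(np.arctan2(*(a-b)[[1,0]])).round(1))
seg('rodT',T(57,281,55),T(224,237,55));seg('rodS',S(692,464,55),S(490,362,55))
seg('thickT',T(45,182,63),T(184,150,63))
seg('bedlong lo',T(363,262,20),T(748,315,20));seg('bedlong hi',T(380,158,20),T(760,212,20))
seg('bedshort',T(380,158,20),T(363,262,20));
seg('V',T(487,222,85),T(572,234,85))
print('bedS', S(395,310,20),S(290,350,20))
print('head',[T(*p,95) for p in((371,236),(376,180),(424,184),(420,242))])
print('gripT',T(713,248,124),'gripS',S(180,40,124))
seg('bar',T(503,30,70),T(612,43,70));seg('barS',S(85,260,70),S(38,190,70))
```

```text
rodT [438.1 402.4  55. ] [474.8 249.4  55. ] mid [456.45 325.9   55.  ] len 157.3 yaw 103.5
rodS [436.9 404.1  55. ] [472.5 252.1  55. ] mid [454.7 328.1  55. ] len 156.1 yaw 103.2
thickT [528.7 411.5  63. ] [555.2 284.2  63. ] mid [541.95 347.85  63.  ] len 130.0 yaw 101.8
bedlong lo [450.5 124.2  20. ] [ 392.  -235.9   20. ] mid [421.25 -55.85  20.  ] len 364.8 yaw 80.8
bedlong hi [548.3 106.4  20. ] [ 488.6 -251.1   20. ] mid [518.45 -72.35  20.  ] len 362.5 yaw 80.5
bedshort [548.3 106.4  20. ] [450.5 124.2  20. ] mid [499.4 115.3  20. ] len 99.4 yaw -10.3
V [480.7   7.9  85. ] [467.9 -68.7  85. ] mid [474.3 -30.4  85. ] len 77.7 yaw 80.5
bedS [455.6 133.2  20. ] [555.8 125.9  20. ]
head [array([469.8, 112.5,  95. ]), array([520.2, 107.1,  95. ]), array([515.6,  63.9,  95. ]), array([463.4,  68.7,  95. ])]
gripT [ 450.  -190.5  124. ] gripS [ 445.8 -189.6  124. ]
bar [659.1 -11.6  70. ] [ 644.6 -111.9   70. ] mid [651.85 -61.75  70.  ] len 101.3 yaw 81.8
barS [659.   -3.4  70. ] [ 639.9 -112.8   70. ] mid [649.45 -58.1   70.  ] len 111.1 yaw 80.1
```

>>> move_arm --motion '[[55,[0.634,-0.585,-0.1],[0,0,-0.977]],[55,[0.634,-0.585,-0.1],[0,0,-0.977]],[55,[0.634,-0.585,-0.1],[0,0,-0.977]],[55,[0.634,-0.585,-0.1],[0,0,-0.977]],[55,[0.634,-0.585,-0.1],[0,0,-0.977]],[55,[0.634,-0.585,-0.1],[0,0,-0.977]],[55,[0.634,-0.585,-0.1],[0,0,-0.977]],[55,[0.634,-0.585,-0.1],[0,0,-0.977]],[55,[0.634,-0.585,-0.1],[0,0,-0.977]],[55,[0.634,-0.585,-0.1],[0,0,-0.977]],[55,[0.634,-0.585,-0.1],[0,0,-0.977]],[55,[0.634,-0.585,-0.1],[0,0,-0.977]],[55,[0.634,-0.585,-0.1],[0,0,-0.977]],[55,[0,0,0],[0,0,0]],[55,[0,0,0],[0,0,0]]]' --grip_force 25

```text
time_s: 1.35
ee_pos: [456.2, 327.0, 158.5]
ee_rot: [-179.9, 0.0, 103.4]
force: [-0.1, 0.1, 0.7]
gripper_width: 55.2
gripper_force: 0.0
```

```bash
cat >> h.py <<'E'
O=np.array([473.5,-30.5,0]);a=np.radians(-9.4);X=np.array([np.cos(a),np.sin(a),0]);Y=np.array([-np.sin(a),np.cos(a),0])
def C(x,y,z):return O+x*X+y*Y+np.array([0,0,z])
E
python3 - <<'E'
from h import *
for th in(.65,.75,.85,.95,1.05):
    p=C(50+108*np.cos(th),112,40+108*np.sin(th))
    print(th,((proj('top',p)-[195,165])*3.6).round(),((proj('scene',p)-[250,145])*3.57).round())
p=C(50,112,40);print('piv',((proj('top',p)-[195,165])*3.6).round(),((proj('scene',p)-[250,145])*3.57).round())
f=grab_frame('scene');cv2.imwrite('pics/s1.png',cv2.resize(f[160:310,250:450],None,fx=4,fy=4,interpolation=cv2.INTER_CUBIC))
E
```

```text
0.65 [[428.  61.]] [[164. 246.]]
0.75 [[427.  67.]] [[172. 235.]]
0.85 [[425.  74.]] [[181. 224.]]
0.95 [[424.  82.]] [[192. 213.]]
1.05 [[422.  91.]] [[203. 204.]]
piv [[416. 162.]] [[264. 288.]]
```

View pics/s1.png

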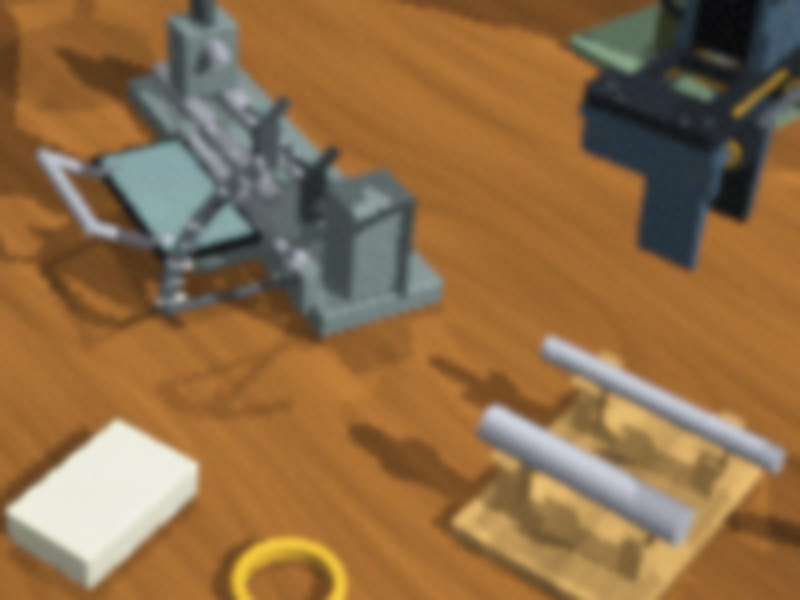

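The crop shows the gripper lined up over the thin rod, whose ends are at (550,345) and (775,460). The quadrant runs from (160,300) to (230,190), with the light pointer tip near (235,170). Next I descend and grip.

>>> move_arm --motion '[[55,[0,0,-0.6],[0,0,0]],[55,[0,0,-0.6],[0,0,0]],[55,[0,0,-0.6],[0,0,0]],[55,[0,0,-0.6],[0,0,0]],[55,[0,0,-0.6],[0,0,0]],[55,[0,0,-0.6],[0,0,0]],[55,[0,0,-0.6],[0,0,0]],[55,[0,0,-0.5],[0,0,0]],[55,[0,0,-0.2],[0,0,0]],[55,[0,0,0],[0,0,0]],[10,[0,0,0],[0,0,0]],[10,[0,0,0],[0,0,0]],[10,[0,0,0],[0,0,0]],[10,[0,0,0],[0,0,0]],[10,[0,0,0],[0,0,0]],[10,[0,0,0],[0,0,0]],[10,[0,0,0],[0,0,0]]]'

```text
time_s: 2.82
ee_pos: [458.2, 328.4, 37.5]
ee_rot: [179.7, -0.0, 103.5]
force: [2.8, 0.0, 1.9]
gripper_width: 11.9
gripper_force: 12.5
```

>>> move_arm --motion '[[8,[0,0,0],[0,0,0]],[8,[0,0,0],[0,0,0]],[8,[0,0,0],[0,0,0]]]'

```text
time_s: 3.07
ee_pos: [458.5, 328.7, 38.7]
ee_rot: [179.7, -0.1, 103.4]
force: [2.4, -1.1, 9.7]
gripper_width: 8.1
gripper_force: 12.5
```

Run:
```python
from h import *
f=grab_frame('scene');cv2.imwrite('pics/s2.png',cv2.resize(f[220:300,340:460],None,fx=6,fy=6,interpolation=cv2.INTER_CUBIC))
```

```text
(no output)
```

View pics/s2.png

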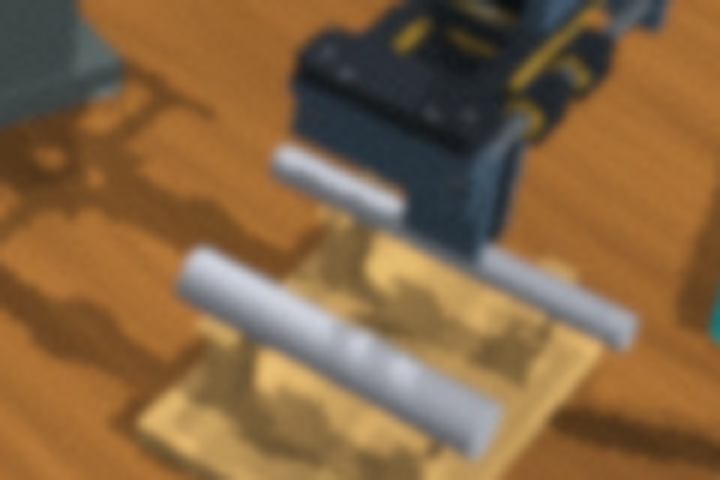

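Run:
```python
from h import *
s=state();print(s['ee_pos'],s['gripper_width'],s['force'],s['gripper_force'])
e=s['ee_pos'];d=np.array([np.cos(np.radians(103.4)),np.sin(np.radians(103.4)),0]);n=np.array([d[1],-d[0],0])
f=lambda p:((proj('scene',p)-[340,220])*6).round()
for nm,p in(('tcp',e),('fing outer tip +y',e+18*n+16*d),('outer tip -y',e+18*n-16*d),('rod end+',np.r_[e[:2],55]+80*d),('rod end-',np.r_[e[:2],55]-80*d)):print(nm,f(p))
```

```text
[458.48008368 328.64795065  38.75610085] 8.330420264063523 [ 2.67664021 -2.27511889 12.13884796] 11.85808315873146
tcp [[434. 274.]]
fing outer tip +y [[447. 315.]]
outer tip -y [[378. 279.]]
rod end+ [[623. 336.]]
rod end- [[274. 161.]]
```

Run:
```python
from h import *
d=np.array([np.cos(np.radians(103.4)),np.sin(np.radians(103.4)),0]);n=np.array([d[1],-d[0],0])
e=np.array([456.2,327,158.5])
f=lambda p:((proj('scene',p)-[250,160])*4).round().tolist()
print([f(e+s*o*n+w*d) for s in(1,-1) for o in (27.5,41) for w in(-16,16)])
e=state()['ee_pos'];g=lambda p:((proj('scene',p)-[340,220])*6).round().tolist()
for z in(38.7,50,60):print(z,[g(np.r_[e[:2],z]+o*n+w*d) for o in(18,4) for w in(-16,16)])
f=grab_frame('scene');cv2.imwrite('pics/s3.png',cv2.resize(f[235:275,385:435],None,fx=14,fy=14,interpolation=cv2.INTER_CUBIC))
```

```text
[[[633.0, 275.0]], [[683.0, 298.0]], [[621.0, 285.0]], [[671.0, 309.0]], [[679.0, 234.0]], [[728.0, 255.0]], [[690.0, 224.0]], [[739.0, 245.0]]]
38.7 [[[378.0, 279.0]], [[447.0, 315.0]], [[395.0, 262.0]], [[464.0, 297.0]]]
50 [[[382.0, 258.0]], [[452.0, 294.0]], [[399.0, 241.0]], [[469.0, 276.0]]]
60 [[[385.0, 239.0]], [[456.0, 275.0]], [[403.0, 223.0]], [[473.0, 258.0]]]
```

View pics/s3.png

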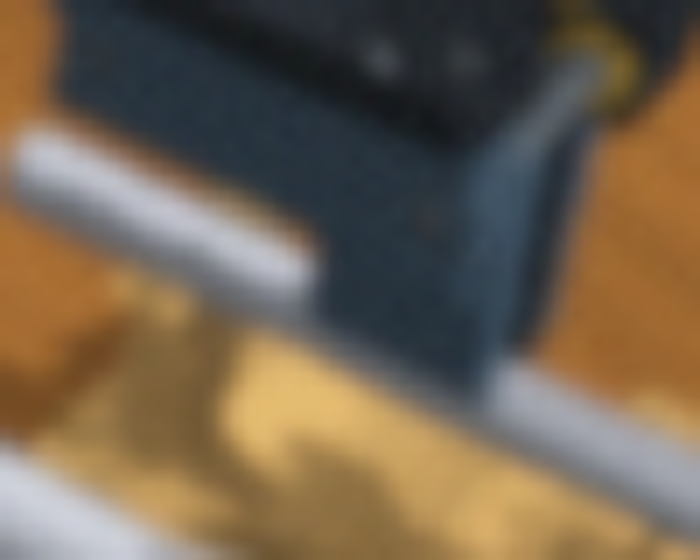

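The enlarged crop shows the fingertips only reach the upper half of the rod, with the tip edge at about (490,395) and a strip of rod visible below it. The real tips therefore sit about 20 mm above the reported TCP. I will open and go lower; a reading of 20 mm is safe either way, because the board is at 12 mm.

>>> move_arm --motion '[[50,[0,0,0],[0,0,0]],[50,[0,0,0],[0,0,0]],[50,[0,0,0],[0,0,0]],[50,[0,0,0],[0,0,0]],[50,[0,0,0],[0,0,0]],[50,[0,0,0],[0,0,0]],[50,[0,0,-0.25],[0,0,0]],[50,[0,0,-0.25],[0,0,0]],[50,[0,0,-0.15],[0,0,0]],[50,[0,0,0],[0,0,0]],[50,[0,0,0],[0,0,0]]]'

```text
time_s: 4.08
ee_pos: [455.7, 327.5, 19.7]
ee_rot: [-179.9, 0.0, 103.4]
force: [0.1, 1.2, -0.1]
gripper_width: 50.2
gripper_force: 0.0
```

Run:
```python
from h import *
s=state();print(s['ee_pos'],s['gripper_width'],s['force'],s['qpos'])
f=grab_frame('scene');cv2.imwrite('pics/s4.png',cv2.resize(f[220:300,340:460],None,fx=6.6,fy=6.6,interpolation=cv2.INTER_CUBIC))
```

```text
[455.74295902 327.49352053  19.72318715] 50.1867993362846 [ 0.08912989  1.19891716 -0.07370541] [ 3.45271725e+01  2.64128856e+01  1.04576119e+02 -1.22043826e-03
  4.90753329e+01  2.11047350e+01]
```

View pics/s4.png

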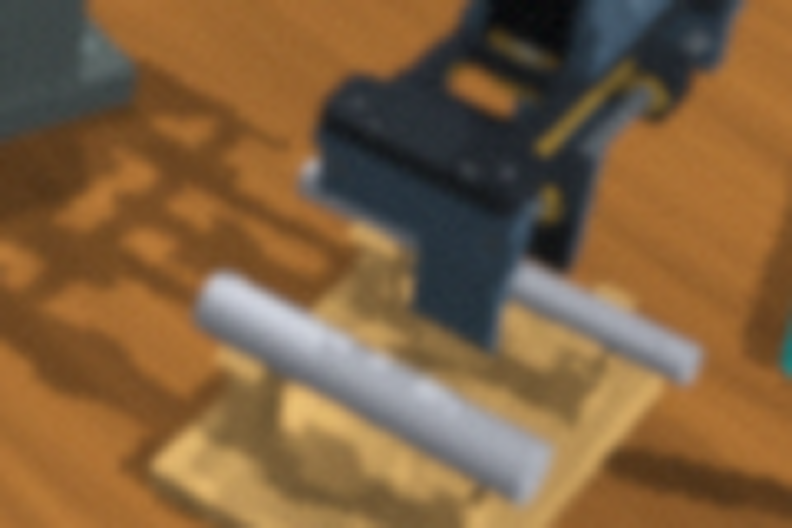

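Run:
```python
from h import *
d=np.array([np.cos(np.radians(103.4)),np.sin(np.radians(103.4)),0]);n=np.array([d[1],-d[0],0])
e=state()['ee_pos']
for u,v in((495,350),(418,310)):
  for z in(20,25,30,35,40,45):
    p=ray('scene',340+u/6.6,220+v/6.6,z)-np.r_[e[:2],z];print(z,'n',(p@n).round(1),'d',(p@d).round(1))
```

```text
20 n 1.9 d 10.4
25 n 7.2 d 12.5
30 n 12.5 d 14.5
35 n 17.8 d 16.6
40 n 23.1 d 18.7
45 n 28.4 d 20.7
20 n 2.0 d -22.7
25 n 7.3 d -20.4
30 n 12.6 d -18.1
35 n 17.9 d -15.8
40 n 23.2 d -13.5
45 n 28.5 d -11.2
```

The tips are about 20–23 mm above the reported TCP; the contact widths of 11.9 and 8.1 mm on a 16 mm rod give 23 mm. I will go down 6.5 mm more and close.

>>> move_arm --motion '[[50,[0,0,-0.13],[0,0,0]],[50,[0,0,-0.13],[0,0,0]],[50,[0,0,0],[0,0,0]],[12,[0,0,0],[0,0,0]],[12,[0,0,0],[0,0,0]],[12,[0,0,0],[0,0,0]],[12,[0,0,0],[0,0,0]],[12,[0,0,0],[0,0,0]],[12,[0,0,0],[0,0,0]],[8,[0,0,0],[0,0,0]],[8,[0,0,0],[0,0,0]]]'

```text
time_s: 5.05
ee_pos: [458.4, 328.5, 14.6]
ee_rot: [179.7, -0.0, 103.5]
force: [5.3, -0.1, -0.9]
gripper_width: 15.5
gripper_force: 25.0
```

Width is 15.5 mm at full grip force, so the rod is held. Next I lift it.

>>> move_arm --motion '[[8,[0,0,0.2],[0,0,0]],[8,[0,0,0.4],[0,0,0]],[8,[0,0,0.6],[0,0,0]],[8,[0,0,0.7],[0,0,0]],[8,[0,0,0.7],[0,0,0]],[8,[0,0,0.7],[0,0,0]],[8,[0,0,0.4],[0,0,0]],[8,[0,0,0.2],[0,0,0]],[8,[0,0,0],[0,0,0]]]' --grip_force 30

```text
time_s: 5.8
ee_pos: [456.1, 327.9, 112.3]
ee_rot: [179.9, -0.0, 103.4]
force: [-0.5, 0.5, -2.8]
gripper_width: 15.4
gripper_force: 30.0
```

The wrist reads 2.8 N of weight, so the rod is lifted. Carrying it to the checker.

>>> move_arm --motion '[[8,[0.038,-0.4,0],[0,0,-0.317]],[8,[0.038,-0.8,0],[0,0,-0.317]],[8,[0.038,-0.86,0],[0,0,-0.317]],[8,[0.038,-0.86,0],[0,0,-0.317]],[8,[0.038,-0.86,0],[0,0,-0.317]],[8,[0.038,-0.86,0],[0,0,-0.317]],[8,[0.038,-0.86,0],[0,0,-0.317]],[8,[0.038,-0.86,0],[0,0,-0.317]],[8,[0.038,-0.86,0],[0,0,-0.317]],[8,[0.038,-0.86,0],[0,0,-0.317]],[8,[0.038,-0.86,0],[0,0,-0.317]],[8,[0.038,-0.86,0],[0,0,-0.317]],[8,[0.038,-0.86,0],[0,0,-0.317]],[8,[0.038,-0.86,0],[0,0,-0.317]],[8,[0.038,-0.86,0],[0,0,-0.317]],[8,[0.038,-0.86,0],[0,0,-0.317]],[8,[0.038,-0.86,0],[0,0,-0.317]],[8,[0.038,-0.86,0],[0,0,-0.317]],[8,[0,0,0],[0,0,0]],[8,[0,0,0],[0,0,0]]]'

```text
time_s: 7.47
ee_pos: [471.8, -47.3, 110.2]
ee_rot: [-179.8, 0.0, 80.4]
force: [-0.5, 1.4, -3.0]
gripper_width: 15.4
gripper_force: 30.0
```

Run:
```python
from h import *
s=state();e=s['ee_pos'];print(e,s['ee_rot'],s['force'])
r=np.r_[e[:2],e[2]+40.4]-O;print('checker frame',r@X,r@Y,r[2])
f=grab_frame('top');g=grab_frame('scene')
a=cv2.resize(f[195:255,290:415],None,fx=6,fy=6,interpolation=cv2.INTER_CUBIC)[:300,:800]
b=cv2.resize(g[140:245,260:380],None,fx=6,fy=6,interpolation=cv2.INTER_CUBIC)[:600]
cv2.imwrite('pics/t5.png',a);cv2.imwrite('pics/s5.png',b)
```

```text
[471.79771884 -47.28037495 110.21225462] [-1.79833459e+02  1.51859840e-03  8.04297005e+01] [-0.51183254  1.37611273 -2.97143992]
checker frame 1.0612476793082264 -16.83307749460479 150.6122546167304
```

View pics/s5.png

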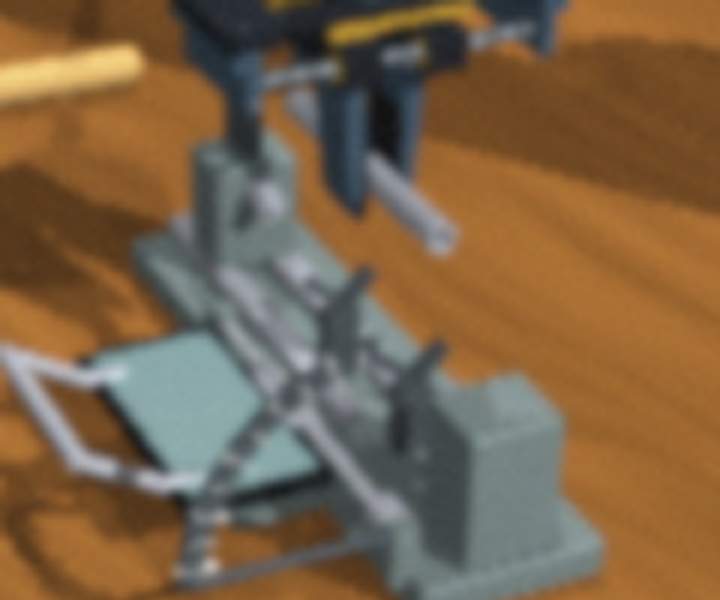

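The picture shows the rod held over the V rests, near end at (445,243), with the V rests at (430,350) and (350,275). The pointer runs as a light bar from (385,510) to about (290,385). I will check the rod end against the plan and fit the pointer angle by code.

```bash
cat > ptr.py <<'E'
from h import *
# brightness profile around pivot along candidate pointer directions, both cameras
def score(fr,n,ths,O_=0):
    gsc=cv2.cvtColor(fr,cv2.COLOR_BGR2GRAY).astype(np.float32);out=[]
    r=np.linspace(30,104,60)
    for th in ths:
        P=[C(50+q*np.cos(th),112,40+q*np.sin(th)) for q in r]
        uv=proj(n,P).astype(np.float32)
        out.append(cv2.remap(gsc,uv[:,:1],uv[:,1:],cv2.INTER_CUBIC).mean())
    return np.array(out)
E
python3 - <<'E'
from ptr import *
p=ray('scene',260+445/6,140+243/6,150.6)-O;print('rod end',p@X,p@Y)
ths=np.arange(.5,1.36,.05);print(ths.round(2))
for nm,fl in(('scene','scene0'),('top','top0')):
    print(nm,score(cv2.imread(f'pics/{fl}.png'),nm,ths).round().astype(int))
E
```

```text
rod end -2.2887620253487775 66.49109538921418
[0.5  0.55 0.6  0.65 0.7  0.75 0.8  0.85 0.9  0.95 1.   1.05 1.1  1.15
 1.2  1.25 1.3  1.35]
scene [ 74  81  97 101 101 109 113 107 102 123 137 136 119 105 107 114 107 105]
top [107 108 109 110 111 112 113 114 115 115 115 118 121 121 121 121 120 119]
```

>>> move_arm --motion '[[8,[0.08,-0.1,0],[0,0,0]],[8,[0,0,-0.3],[0,0,0]],[8,[0,0,-0.5],[0,0,0]],[8,[0,0,-0.5],[0,0,0]],[8,[0,0,-0.5],[0,0,0]],[8,[0,0,-0.4],[0,0,0]],[8,[0,0,-0.3],[0,0,0]],[8,[0,0,-0.2],[0,0,0]],[8,[0,0,-0.1],[0,0,0]],[8,[0,0,0],[0,0,0]],[8,[0,0,0],[0,0,0]]]'

```text
time_s: 8.48
ee_pos: [475.3, -48.5, 41.4]
ee_rot: [180.0, -0.0, 80.6]
force: [0.2, 1.8, -3.3]
gripper_width: 15.2
gripper_force: 30.6
```

>>> move_arm --motion '[[8,[0,0,-0.08],[0,0,0]],[8,[0,0,-0.08],[0,0,0]],[8,[0,0,-0.08],[0,0,0]],[8,[0,0,0],[0,0,0]],[8,[0,0,0],[0,0,0]]]'

```text
time_s: 8.9
ee_pos: [475.5, -48.5, 36.5]
ee_rot: [179.9, -0.0, 80.6]
force: [-2.8, 2.9, 7.7]
gripper_width: 15.5
gripper_force: 32.2
```

>>> move_arm --motion '[[8,[-0.06,0.0,0],[0,0,0]],[8,[0,0,-0.04],[0,0,0]],[8,[0,0,0],[0,0,0]],[8,[0,0,0],[0,0,0]]]'

```text
time_s: 9.23
ee_pos: [474.9, -48.4, 35.9]
ee_rot: [179.8, -0.1, 80.6]
force: [-1.5, 4.7, 10.3]
gripper_width: 15.4
gripper_force: 32.9
```

Contact is about 1 mm from the expected seated height. Releasing now, then a look.

>>> move_arm --motion '[[18,[0,0,0],[0,0,0]],[20,[0,0,0],[0,0,0]],[24,[0,0,0],[0,0,0]],[30,[0,0,0],[0,0,0]],[40,[0,0,0],[0,0,0]],[40,[0,0,0],[0,0,0]],[40,[0,0,0.2],[0,0,0]],[40,[0,0,0.5],[0,0,0]],[40,[0,0,0.8],[0,0,0]],[40,[0,0,0.8],[0,0,0]],[40,[0,0,0.8],[0,0,0]],[40,[0,0,0.8],[0,0,0]],[40,[0,0,0],[0,0,0]]]'

```text
time_s: 10.32
ee_pos: [475.7, -49.7, 135.5]
ee_rot: [179.6, 0.0, 80.6]
force: [0.2, 0.1, -0.3]
gripper_width: 39.9
gripper_force: 0.0
```

Run:
```python
from h import *
g=grab_frame('scene');cv2.imwrite('pics/s6f.png',g)
# where rod should be: print brightness along/around axis in scene
gs=cv2.cvtColor(g,cv2.COLOR_BGR2GRAY).astype(np.float32)
def br(P):
    uv=proj('scene',P).astype(np.float32);return cv2.remap(gs,uv[:,:1],uv[:,1:],cv2.INTER_LINEAR).ravel()
ys=np.arange(45,90,3)
print(ys);print(br([C(-2,y,80) for y in ys]).astype(int))
for y in(60,50,25,10):print(y,br([C(-2,y,z) for z in range(56,112,4)]).astype(int))
```

```text
[45 48 51 54 57 60 63 66 69 72 75 78 81 84 87]
[152 152 153 156 154 144 138 136 138 141 142 140 136 131 128]
60 [ 85  97 115 142 148 140 144 142 115  91  97 106 108 107]
50 [ 89 115 139 145 144 153 152 142 127 119 114 110 107 107]
25 [ 68  78  95 114 130 145 156 153 138 123 115 108 107 108]
10 [ 96 109 111 113 128 144 154 154 145 130 117 110 110 110]
```

The rod lies level on the axis in the Vs. Now the tailstock grip.

>>> move_arm --motion '[[40,[-0.125,-0.704,0],[0,0,0]],[40,[-0.125,-0.704,0],[0,0,0]],[40,[-0.125,-0.704,0],[0,0,0]],[40,[-0.125,-0.704,0],[0,0,0]],[40,[-0.125,-0.704,0],[0,0,0]],[40,[-0.125,-0.704,0],[0,0,0]],[40,[-0.125,-0.704,0],[0,0,0]],[40,[-0.125,-0.704,0],[0,0,0]],[40,[0,0,0],[0,0,0]],[40,[0,0,-0.3],[0,0,0]],[40,[0,0,-0.5],[0,0,0]],[40,[0,0,-0.5],[0,0,0]],[40,[0,0,-0.4],[0,0,0]],[40,[0,0,-0.3],[0,0,0]],[40,[0,0,-0.1],[0,0,0]],[40,[0,0,0],[0,0,0]],[40,[0,0,0],[0,0,0]]]'

```text
time_s: 11.78
ee_pos: [448.9, -189.5, 79.4]
ee_rot: [180.0, 0.0, 80.6]
force: [-1.2, 0.2, -0.3]
gripper_width: 40.1
gripper_force: 0.0
```

>>> move_arm --motion '[[25,[0.04,0,0.05],[0,0,0]],[20,[0,0,0],[0,0,0]],[14,[0,0,0],[0,0,0]],[8,[0,0,0],[0,0,0]],[8,[0,0,0],[0,0,0]],[8,[0,0,0],[0,0,0]],[8,[0,0,0],[0,0,0]],[8,[0,0,0],[0,0,0]]]' --grip_force 30

```text
time_s: 12.45
ee_pos: [449.0, -189.5, 80.8]
ee_rot: [-179.9, -0.0, 80.6]
force: [-3.8, 0.2, 4.9]
gripper_width: 12.0
gripper_force: 30.0
```

>>> move_arm --motion '[[8,[-0.06,0,-0.03],[0,0,0]],[8,[0.033,0.197,0],[0,0,0]],[8,[0.033,0.197,0],[0,0,0]],[8,[0.033,0.197,0],[0,0,0]],[8,[0.033,0.197,0],[0,0,0]],[8,[0.033,0.197,0],[0,0,0]],[8,[0.033,0.197,0],[0,0,0]],[8,[0,0,0],[0,0,0]]]'

```text
time_s: 13.12
ee_pos: [454.1, -160.2, 80.8]
ee_rot: [179.9, 0.0, 80.6]
force: [-2.1, -0.3, 8.7]
gripper_width: 11.7
gripper_force: 30.0
```

>>> move_arm --motion '[[8,[0.013,0.08,0.05],[0,0,0]],[8,[0.013,0.08,0],[0,0,0]],[8,[0.013,0.08,0],[0,0,0]],[8,[0.013,0.08,0],[0,0,0]],[8,[0.013,0.08,0],[0,0,0]]]'

```text
time_s: 13.53
ee_pos: [455.6, -150.7, 80.8]
ee_rot: [179.9, 0.1, 80.6]
force: [1.4, -3.9, -3.4]
gripper_width: 11.7
gripper_force: 30.0
```

>>> move_arm --motion '[[8,[0.01,0.06,0],[0,0,0]],[8,[0.01,0.06,0],[0,0,0]],[8,[0.01,0.06,0],[0,0,0]],[8,[0.01,0.06,0],[0,0,0]]]'

```text
time_s: 13.87
ee_pos: [456.4, -146.3, 80.8]
ee_rot: [179.9, 0.3, 80.7]
force: [-0.7, -14.4, -5.1]
gripper_width: 11.7
gripper_force: 30.0
```

>>> move_arm --motion '[[8,[0.01,0.06,0],[0,0,0]],[8,[0.01,0.05,0],[0,0,0]],[8,[0,0,0],[0,0,0]],[8,[0,0,0],[0,0,0]]]'

```text
time_s: 14.2
ee_pos: [456.4, -146.3, 80.8]
ee_rot: [179.9, 0.5, 80.8]
force: [-1.4, -20.6, -4.8]
gripper_width: 12.0
gripper_force: 30.0
```

Run:
```python
from h import *
s=state();e=s['ee_pos'];print(e,s['force'])
r=e-O;print('grip checker',r@X,r@Y)
g=grab_frame('scene');t=grab_frame('top');cv2.imwrite('pics/s7f.png',g);cv2.imwrite('pics/t7f.png',t)
b=cv2.resize(g[155:225,285:365],None,fx=8,fy=8,interpolation=cv2.INTER_CUBIC)
cv2.imwrite('pics/s7.png',b)
print('shoulder y=80',((proj('scene',[C(0,80,75),C(0,78.5,75),C(0,-81.5,75)])-[285,155])*8).round())
```

```text
[ 456.39999611 -146.27916059   80.84341389] [ -1.35722012 -20.62734865  -4.84651778]
grip checker 2.039355004149005 -117.0173713179843
shoulder y=80 [[397. 404.]
 [395. 402.]
 [203. 202.]]
```

View pics/s7.png

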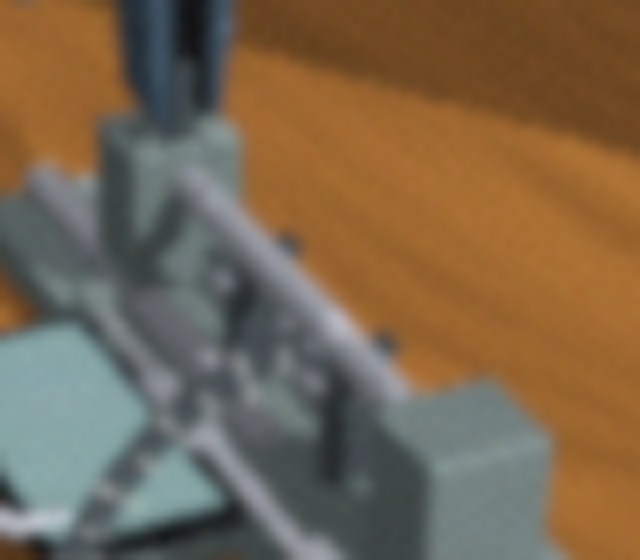

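The picture shows the rod running from the tailstock boss near (185,175) to the headstock corner at (405,395). The motion stopped hard at 20 N. I will check numerically whether that is the home stop, against the starting slide position.

Run:
```python
from h import *
def cc(p):
    r=p-O;return (r@X).round(1),(r@Y).round(1)
T=lambda x,y,z:cc(ray('top',195+x/3.6,165+y/3.6,z))
print('head block front',T(422,213,95),'tail block front',T(690,250,100),'tail back',T(738,255,100),'head back',T(373,208,95))
print('tail boss s5',cc(ray('scene',260+268/6,140+197/6,75)))
# brightness along axis, scene, before/after
ys=np.arange(-150,100,4)
for fl in('scene0','s6f','s7f'):
    gs=cv2.cvtColor(cv2.imread(f'pics/{fl}.png'),cv2.COLOR_BGR2GRAY).astype(np.float32)
    uv=proj('scene',[C(-2,y,80) for y in ys]).astype(np.float32)
    b=cv2.remap(gs,uv[:,:1],uv[:,1:],cv2.INTER_CUBIC).ravel().astype(int);print(fl,[(int(y),int(v)) for y,v in zip(ys,b) if y<-60 or y>40])
```

```text
head block front (np.float64(-0.1), np.float64(98.1)) tail block front (np.float64(0.2), np.float64(-144.6)) tail back (np.float64(1.7), np.float64(-187.9)) head back (np.float64(-1.8), np.float64(142.4))
tail boss s5 (np.float64(-4.0), np.float64(-134.0))
scene0 [(-150, 84), (-146, 96), (-142, 105), (-138, 110), (-134, 108), (-130, 105), (-126, 98), (-122, 92), (-118, 86), (-114, 80), (-110, 70), (-106, 66), (-102, 66), (-98, 68), (-94, 73), (-90, 79), (-86, 82), (-82, 84), (-78, 87), (-74, 87), (-70, 88), (-66, 88), (-62, 87), (42, 86), (46, 79), (50, 71), (54, 69), (58, 74), (62, 80), (66, 88), (70, 99), (74, 121), (78, 146), (82, 153), (86, 147), (90, 149), (94, 150), (98, 147)]
s6f [(-150, 137), (-146, 147), (-142, 155), (-138, 163), (-134, 169), (-130, 172), (-126, 173), (-122, 169), (-118, 161), (-114, 150), (-110, 138), (-106, 142), (-102, 155), (-98, 171), (-94, 179), (-90, 181), (-86, 179), (-82, 178), (-78, 178), (-74, 177), (-70, 179), (-66, 177), (-62, 180), (42, 153), (46, 154), (50, 154), (54, 159), (58, 153), (62, 138), (66, 135), (70, 139), (74, 142), (78, 141), (82, 135), (86, 129), (90, 126), (94, 125), (98, 127)]
s7f [(-150, 77), (-146, 74), (-142, 77), (-138, 86), (-134, 94), (-130, 101), (-126, 107), (-122, 119), (-118, 123), (-114, 126), (-110, 127), (-106, 133), (-102, 141), (-98, 146), (-94, 148), (-90, 145), (-86, 147), (-82, 152), (-78, 155), (-74, 154), (-70, 152), (-66, 150), (-62, 151), (42, 159), (46, 154), (50, 150), (54, 152), (58, 151), (62, 154), (66, 157), (70, 159), (74, 160), (78, 152), (82, 138), (86, 128), (90, 123), (94, 123), (98, 124)]
```

After the push, the rod's headstock end moved from y≈61 to ≈80 mm, and the tailstock block front sits at about −101 mm, mirroring the headstock. It is fully home. Releasing and moving to the mirror bar.

>>> move_arm --motion '[[18,[0,0,0],[0,0,0]],[30,[0,0,0],[0,0,0]],[40,[0,0,0],[0,0,0]],[40,[0,0,0],[0,0,0]],[40,[0,0,0.3],[0,0,0]],[40,[0,0,0.7],[0,0,0]],[40,[0,0,0.8],[0,0,0]],[40,[0,0,0.7],[0,0,0]],[40,[0.4,0.17,0],[0,0,0]],[40,[0.8,0.35,0],[0,0,0]],[40,[0.8,0.35,0],[0,0,0]],[40,[0.8,0.35,0],[0,0,0]],[40,[0.8,0.35,0],[0,0,0]],[40,[0.8,0.35,0],[0,0,0]],[40,[0.8,0.35,0],[0,0,0]],[40,[0.8,0.35,0],[0,0,0]],[40,[0.8,0.35,0],[0,0,0]],[40,[0.8,0.35,0],[0,0,0]],[40,[0,0,0],[0,0,0]],[40,[0,0,0],[0,0,0]]]'

```text
time_s: 15.97
ee_pos: [646.8, -57.1, 142.4]
ee_rot: [-179.9, -0.0, 80.7]
force: [-0.8, -0.3, -0.4]
gripper_width: 39.9
gripper_force: 0.0
```

>>> move_arm --motion '[[40,[0.28,-0.1,-0.3],[0,0,0]],[40,[0,0,-0.6],[0,0,0]],[40,[0,0,-0.8],[0,0,0]],[40,[0,0,-0.8],[0,0,0]],[40,[0,0,-0.8],[0,0,0]],[40,[0,0,-0.5],[0,0,0]],[40,[0,0,-0.4],[0,0,0]],[40,[0,0,-0.2],[0,0,0]],[40,[0,0,-0.1],[0,0,0]],[40,[0,0,0],[0,0,0]],[40,[0,0,0],[0,0,0]]]'

```text
time_s: 16.88
ee_pos: [653.8, -61.0, 31.8]
ee_rot: [179.9, -0.0, 80.6]
force: [0.1, -0.8, -0.3]
gripper_width: 40.2
gripper_force: 0.0
```

>>> move_arm --motion '[[25,[0,0,-0.04],[0,0,0]],[18,[0,0,0],[0,0,0]],[12,[0,0,0],[0,0,0]],[4,[0,0,0],[0,0,0]],[4,[0,0,0],[0,0,0]],[4,[0,0,0],[0,0,0]],[4,[0,0,0],[0,0,0]],[4,[0,0,0],[0,0,0]]]' --grip_force 25

```text
time_s: 17.55
ee_pos: [653.3, -60.8, 30.3]
ee_rot: [180.0, -0.0, 80.6]
force: [-0.0, 0.7, 1.2]
gripper_width: 9.1
gripper_force: 25.0
```

```bash
python3 -c "
import numpy as np
t=np.linspace(0,1.02,21);x=130*np.cos(t)-30*np.sin(t);z=130*np.sin(t)+30*np.cos(t)
dx=np.diff(x)/25;dz=np.diff(z)/25
print([[round(a*.987,3),round(-a*.163,3),round(b,3)] for a,b in zip(dx,dz)])"
```

```text
[[np.float64(-0.067), np.float64(0.011), np.float64(0.264)], [np.float64(-0.08), np.float64(0.013), np.float64(0.26)], [np.float64(-0.093), np.float64(0.015), np.float64(0.255)], [np.float64(-0.106), np.float64(0.017), np.float64(0.25)], [np.float64(-0.118), np.float64(0.02), np.float64(0.244)], [np.float64(-0.13), np.float64(0.022), np.float64(0.238)], [np.float64(-0.142), np.float64(0.023), np.float64(0.231)], [np.float64(-0.154), np.float64(0.025), np.float64(0.223)], [np.float64(-0.165), np.float64(0.027), np.float64(0.215)], [np.float64(-0.175), np.float64(0.029), np.float64(0.206)], [np.float64(-0.185), np.float64(0.031), np.float64(0.197)], [np.float64(-0.195), np.float64(0.032), np.float64(0.187)], [np.float64(-0.204), np.float64(0.034), np.float64(0.177)], [np.float64(-0.213), np.float64(0.035), np.float64(0.166)], [np.float64(-0.221), np.float64(0.036), np.float64(0.155)], [np.float64(-0.228), np.float64(0.038), np.float64(0.143)], [np.float64(-0.235), np.float64(0.039), np.float64(0.131)], [np.float64(-0.242), np.float64(0.04), np.float64(0.119)], [np.float64(-0.247), np.float64(0.041), np.float64(0.106)], [np.float64(-0.252), np.float64(0.042), np.float64(0.093)]]
```

>>> move_arm --motion '[[4,[-0.067,0.011,0.264],[0,0,0]],[4,[-0.08,0.013,0.26],[0,0,0]],[4,[-0.093,0.015,0.255],[0,0,0]],[4,[-0.106,0.017,0.25],[0,0,0]],[4,[-0.118,0.02,0.244],[0,0,0]],[4,[-0.13,0.022,0.238],[0,0,0]],[4,[-0.142,0.023,0.231],[0,0,0]],[4,[-0.154,0.025,0.223],[0,0,0]],[4,[-0.165,0.027,0.215],[0,0,0]],[4,[-0.175,0.029,0.206],[0,0,0]],[4,[-0.185,0.031,0.197],[0,0,0]],[4,[0,0,0],[0,0,0]]]'

```text
time_s: 18.55
ee_pos: [618.6, -54.9, 96.8]
ee_rot: [179.8, -0.0, 80.6]
force: [5.9, -0.6, 2.7]
gripper_width: 9.6
gripper_force: 25.0
```

>>> move_arm --motion '[[4,[-0.195,0.032,0.187],[0,0,0]],[4,[-0.204,0.034,0.177],[0,0,0]],[4,[-0.213,0.035,0.166],[0,0,0]],[4,[-0.221,0.036,0.155],[0,0,0]],[4,[-0.228,0.038,0.143],[0,0,0]],[4,[-0.235,0.039,0.131],[0,0,0]],[4,[-0.242,0.04,0.119],[0,0,0]],[4,[-0.247,0.041,0.106],[0,0,0]],[4,[-0.252,0.042,0.093],[0,0,0]],[4,[0,0,0],[0,0,0]],[4,[0,0,0],[0,0,0]],[4,[0,0,0],[0,0,0]]]'

```text
time_s: 19.55
ee_pos: [568.3, -46.4, 128.4]
ee_rot: [179.8, -0.0, 80.6]
force: [4.5, 1.2, 6.9]
gripper_width: 9.2
gripper_force: 25.0
```

```bash
cat > ang.py <<'E'
from ptr import *
s=state();e=s['ee_pos'];b=np.array([653.3,-60.8,30.3])
d=e-b;bx=130+d@X;bz=30+d[2];print('ee',e,s['force'],'radius',np.hypot(bx,bz),'theta',np.arctan2(bz,bx)-np.arctan2(30,130))
E
python3 - <<'E'
from ang import *
g=grab_frame('scene');t=grab_frame('top');cv2.imwrite('pics/s8.png',g);cv2.imwrite('pics/t8.png',t)
ths=np.arange(.8,1.2,.02);print(ths.round(2))
for fl in('scene0','s6f','s8'):print(fl,score(cv2.imread(f'pics/{fl}.png'),'scene',ths).round().astype(int))
# other shifts of hinge: mean-subtracted ridge search with pivot offsets
from itertools import product
im=cv2.cvtColor(cv2.imread('pics/scene0.png'),cv2.COLOR_BGR2GRAY).astype(np.float32)
r=np.linspace(25,100,50);best=[]
for th,dy,dx in product(np.arange(.8,1.25,.01),(-4,-2,0,2,4),(-4,-2,0,2,4)):
    P=lambda o:[C(50+dx+q*np.cos(th)-o*np.sin(th),112+dy,40+q*np.sin(th)+o*np.cos(th)) for q in r]
    f=lambda o:(lambda uv:cv2.remap(im,uv[:,:1],uv[:,1:],cv2.INTER_CUBIC).mean())(proj('scene',P(o)).astype(np.float32))
    best.append((f(0)-.5*f(9)-.5*f(-9),round(th,2),dx,dy))
best.sort(reverse=True);print(best[:8])
E
```

```text
ee [568.30777198 -46.40441023 128.40603166] [4.54735768 1.20915254 6.88334125] radius 135.38614374114746 theta 1.0145679657029403
[0.8  0.82 0.84 0.86 0.88 0.9  0.92 0.94 0.96 0.98 1.   1.02 1.04 1.06
 1.08 1.1  1.12 1.14 1.16 1.18]
scene0 [113 111 108 105 102 102 108 118 127 134 137 139 138 134 127 119 111 106
 105 106]
s6f [113 111 108 105 102 102 109 119 128 135 139 140 138 134 127 118 109 103
 101 100]
s8 [ 86  85  86  90  97 107 117 122 124 127 132 137 137 133 128 120 112 106
 104 103]Traceback (most recent call last):
  File "<stdin>", line 12, in <module>
  File "<stdin>", line 11, in <lambda>
  File "h.py", line 10, in proj
    K,r,t=cam(n);return cv2.projectPoints(np.array(P,float).reshape(-1,1,3),r,t,K,None)[0].reshape(-1,2)
          ~~~^^^
  File "h.py", line 4, in cam
    c=camera_info(n); K=np.array([[c['fx'],0,c['cx']],[0,c['fy'],c['cy']],[0,0,1.]])
ValueError: time passes only in moves, steps and waits
```

Run:
```python
from h import *
K,r_,t_=cam('scene');pr=lambda P:cv2.projectPoints(np.array(P,float).reshape(-1,1,3),r_,t_,K,None)[0].reshape(-1,2).astype(np.float32)
o=np.arange(-9,9.1,.5);rs=np.arange(25,105,4)
for fl in('scene0','s6f','s8'):
    im=cv2.cvtColor(cv2.imread(f'pics/{fl}.png'),cv2.COLOR_BGR2GRAY).astype(np.float32)
    th=1.02;pk=[]
    for q in rs:
        uv=pr([C(50+q*np.cos(th)-k*np.sin(th),112,40+q*np.sin(th)+k*np.cos(th)) for k in o])
        v=cv2.remap(im,uv[:,:1],uv[:,1:],cv2.INTER_CUBIC).ravel();w=np.clip(v-np.percentile(v,50),0,None);pk.append((w*o).sum()/w.sum())
    pk=np.array(pk);print(fl,pk.round(1))
    for lo,hi in((25,105),(40,95)):
        m=(rs>=lo)&(rs<=hi);c=np.polyfit(rs[m],pk[m],1);print(' slope theta',1.02+c[0],'offset at pivot',c[1])
```

```text
scene0 [ 0.1  0.2  0.3  0.3  0.3  0.5  0.4  0.2  0.1 -0.1  0.   0.4  0.6  0.2
 -0.8 -2.   0.9  0.5 -4.2 -6. ]
 slope theta 0.9793734598456146 offset at pivot 2.161538668901701
 slope theta 1.0091102842205502 offset at pivot 0.8227707161186602
s6f [ 0.1 -0.1 -0.  -0.   0.2  0.5  0.4  0.3  0.2 -0.   0.   0.2  0.2  0.2
 -1.  -2.1  1.   1.3 -4.3 -6.1]
 slope theta 0.9831623542625217 offset at pivot 1.8682673069563507
 slope theta 1.014431069124342 offset at pivot 0.47833037524402594
s8 [ 0.1  0.4  0.5  0.2  0.2  0.4  0.8  0.9  0.8  0.6  0.4  0.3  0.4  0.1
 -1.  -3.7  2.   1.4 -4.5 -7.1]
 slope theta 0.9736306648924556 offset at pivot 2.5754081561005773
 slope theta 1.006048336579721 offset at pivot 1.1943636494913294
```

```bash
cat > mir.py <<'E'
from h import *
import sys
def fit(fl,cam_,th0):
    K,r_,t_=cam(cam_);pr=lambda P:cv2.projectPoints(np.array(P,float).reshape(-1,1,3),r_,t_,K,None)[0].reshape(-1,2).astype(np.float32)
    im=cv2.cvtColor(cv2.imread(f'pics/{fl}.png'),cv2.COLOR_BGR2GRAY).astype(np.float32)
    print(fl,cam_)
    th=th0+np.arange(-.16,.161,.02);print(th.round(2))
    for nm,ys in(('bar+',np.arange(24,46,2)),('bar-',np.arange(-46,-23,2))):
        uv=np.array([pr([C(50+130*np.cos(a)-30*np.sin(a),y,40+130*np.sin(a)+30*np.cos(a)) for y in ys]) for a in th])
        print(nm,cv2.remap(im,uv[...,0],uv[...,1],cv2.INTER_CUBIC).mean(1).round().astype(int))
    for nm,s in(('side+',75),('side-',-75)):  # plate side edge: profile along y at plate face
        o=np.arange(-12,13,3);uv=pr([C(50+60*np.cos(th0)-4*np.sin(th0),s+k,40+60*np.sin(th0)+4*np.cos(th0)) for k in o])
        print(nm,cv2.remap(im,uv[:,:1],uv[:,1:],cv2.INTER_CUBIC).ravel().round().astype(int))
    q=np.arange(66,100,2) # plate end edge profile along mirror x
    for y in(-60,60,66):
        uv=pr([C(50+k*np.cos(th0)-4*np.sin(th0),y,40+k*np.sin(th0)+4*np.cos(th0)) for k in q]);print('end',y,cv2.remap(im,uv[:,:1],uv[:,1:],cv2.INTER_CUBIC).ravel().round().astype(int))
E
python3 - <<'E'
from mir import *
fit('scene0','scene',0.);fit('s8','scene',1.02);fit('t8','top',1.02);fit('top0','top',0.)
E
```

```text
scene0 scene
[-0.16 -0.14 -0.12 -0.1  -0.08 -0.06 -0.04 -0.02 -0.    0.02  0.04  0.06
  0.08  0.1   0.12  0.14  0.16]
bar+ [ 83  81  83  87  95 108 125 145 164 174 170 150 121  97  86  82  79]
bar- [ 89  86  86  88  95 107 123 141 160 175 181 179 168 151 135 127 126]
side+ [105 101  86  65  48  47  64  83  94]
side- [116 115 114 108 105 109 122 136 149]
end -60 [166 169 170 166 162 158 150 144 140 144 152 161 169 173 170 163 150]
end 60 [107 106 110 119 128 131 124 105  82  61  55  60  68  72  70  63  58]
end 66 [105  99  91  86  86  87  86  76  57  40  35  40  49  55  58  59  59]
s8 scene
[0.86 0.88 0.9  0.92 0.94 0.96 0.98 1.   1.02 1.04 1.06 1.08 1.1  1.12
 1.14 1.16 1.18]
bar+ [105 110 109 107 109 109 111 125 145 146 126 111 115 127 133 131 128]
bar- [97 99 98 93 84 70 58 51 52 58 68 74 71 60 47 34 27]
side+ [ 92  84  85  92 102 113 123 126 128]
side- [132 130 123 119 114 114 109 104  95]
end -60 [109 115 118 120 125 130 138 138 132 125 115 100  90  87  85  90  96]
end 60 [127 125 117 111 109 109 110 109 109 113 118 126 134 138 147 144 139]
end 66 [111 121 125 125 121 113 110 109
[... 435 characters left out ...]
102 104 104 103 102  92  78  63  44  32  27  30  41  55]
end 66 [94 94 94 92 91 88 88 85 76 67 53 42 33 28 30 38 50]
top0 top
[-0.16 -0.14 -0.12 -0.1  -0.08 -0.06 -0.04 -0.02 -0.    0.02  0.04  0.06
  0.08  0.1   0.12  0.14  0.16]
bar+ [135 139 141 142 143 144 144 144 143 142 140 137 133 129 124 117 111]
bar- [139 142 144 145 146 147 147 147 146 145 143 141 137 133 128 122 115]
side+ [127 112  73  38  37  56  73  80  79]
side- [ 73  73  72  70  52  42  70 111 130]
end -60 [130 129 130 130 131 130 130 113  90  59  42  46  58  62  62  58  59]
end 60 [129 130 129 127 129 130 130 114  89  59  45  51  69  79  89  92  95]
end 66 [112 116 121 123 126 124 117 100  79  57  47  56  70  82  89  93  96]
```

Mirror estimates agree: 1.015 rad from the arm's arc, about 1.03 from the bar and about 1.02 from the top-view edge. The pointer fits at about 1.02. I will check that it holds still, then hand in.

>>> move_arm --motion '[[4,[0,0,0],[0,0,0]],[4,[0,0,0],[0,0,0]],[4,[0,0,0],[0,0,0]],[4,[0,0,0],[0,0,0]],[4,[0,0,0],[0,0,0]],[4,[0,0,0],[0,0,0]]]'

```text
time_s: 20.15
ee_pos: [568.4, -46.4, 128.3]
ee_rot: [179.8, -0.0, 80.6]
force: [4.6, 1.9, 8.0]
gripper_width: 8.9
gripper_force: 25.0
```

```bash
python3 -c "
from ang import *
print(s['qvel'].round(2),s['gripper_width'],s['gripper_force']);print(job_done())"
```

```text
ee [568.43169457 -46.43718815 128.33351816] [4.5805107  1.89436751 7.98474054] radius 135.3588892388041 theta 1.0135025878223456
[ 0.06  0.06  0.05  0.03 -0.04  0.02] 8.862903467573034 25.000619888305664
the job is handed in; nothing more can be done
None
```

The job is handed in at about 20 s: the test rod is between both points with the tailstock home, and the arm is holding the mirror still at about 1.02 rad, which matches the pointer to within about 0.02 rad by my measurements; no verdict was returned.

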